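# Clamp a heat sink on the bench rail with a quarter-turn stud

## Robot

A 6-joint arm with a two-finger parallel gripper is mounted at the origin on the work surface. World frame = base frame: x ahead of the robot, y to its left, z up, the work surface at z = 0. Lengths are in m, angles in degrees, forces in N, time in s.
With the tool pointing down it reaches from about 0.4 to 0.825 m from the base axis. Payload 7 kg.
Tool frame: the origin (TCP) lies at the very end of the fingers, on their centre line; the grasp point (between the pads) lies 19 mm behind it; z points along the fingers, y is the line along which they close (so a half turn about z gives the same grasp; the last joint's range is limited). The gripper opens to 88 mm and grips with 3 to 60 N. Pads are 19 mm wide; open, the fingers measure 130 mm over their backs; the gripper's body (78 mm by 193 mm) begins 47 mm behind the grasp point.
Start: joints at [84.173, 20.546, 0.682, 0, -70.136, -16.507], TCP at [0.257, 0.624, 0.227] pointing down, gripper open.
Joint ranges: [-176.03, 176.03], [-82.01, 121.73], [-58.28, 71.71], [-173.87, 95.51], [-174.79, -0.11], [-173.66, 173.66]. Speed limits (degrees/s): [136.94, 136.94, 172.46, 180, 180, 180].

## Interface

Orientations are given as [roll, pitch, yaw] about the fixed x, y, z axes, in that order (R = Rz(yaw) Ry(pitch) Rx(roll)).
In Python, from plant import ctrl gives the robot as it stands.
- The arm moves only by the tool carry_out, never from a script. Its argument "deltas" is a list that holds one entry, the list of rows, each a list of 5 numbers: the shift along the tool's x, y, z scaled (see below), then the turn about the tool's z scaled (see below), then the opening, from -1 (shut) to 1 (fully open). A call has 1 to 5 rows; each row is the pose to reach, as a shift and turn from the pose commanded when the call began, along the tool's axes at that moment, turning the shorter way round; what a row does not reach only later rows make up. The controller multiplies each number of a shift by 20 cm and each number of a turn by 2 pi rad. A row lasts 1/10 s, in which the tool goes at most 50 mm and 8.59 degrees, less where a joint would pass 70% of its speed; a pose out of reach is approached as far as the arm can. A call with a number of a shift or a turn outside -1 to 1 is refused whole. A call with a gripper value outside its range is refused whole. The fingers move at their own pace and stop on an object; the grip force is fixed at half the most. Time passes only in rows, so rows that repeat a pose let the fingers close. It gives the time, the measured TCP pose, the force, the opening and the grip force at its end, in the units of the state.
- ctrl.get_obs(): the state, without advancing time (a new reading comes with each control period).
- ctrl.snapshot(name): name is "scene" or "side" or "wrist"; returns a dict with "color" (420x560x3 uint8, red, green, blue), "camera_matrix" (3x3 intrinsics, pixels), "R" (3x3) and "t" (3): a world point X has camera coordinates R X + t. Camera axes: x right, y down, z forward; pixel columns grow to the right and rows downward; lengths in m; the calibration is good to about 2 mm. The wrist camera is an equidistant fisheye: a pixel r from the principal point sees the ray r / f radians off the axis. A picture is of the moment at which its call begins. There is no depth.
- ctrl.close_job(): hands the job in; it is judged then, once.
Trained networks look in a picture, given as the dict that the camera call returned (one of the last four; its "shot" number tells which), for a name from the list of things; names that differ only in an ending like _2 or _b are one class to them, and where a whole thing is asked for, a point or a joint stands for the part that bears it (a point fixed in the world has none). Each returns a list of dicts, best first, with "p" (0 to 1); they miss things now and then, are a little off and sometimes report something else, mostly with a low value. They report only what shows in the picture. A call takes as long as a camera call.
- ctrl.search_frame(picture, name): "centre" ([column, row] in pixels, amid what is visible of it).
- ctrl.silhouettes(picture, name): "mask" (420x560 bool, what is visible of it) and "centre" ([column, row] in pixels, amid what is visible of it).
- ctrl.spot_point(picture, name): "centre" ([column, row] in pixels: a listed point, or the origin of a listed thing).
The state is a dict: "clock": time; "joint_pos": joint angles; "qvel": joint speeds; "tau": joint torques, N m; "tool_pos": TCP position; "orientation": TCP orientation; "force": force on the tool from outside, world axes, zero at the start; "moment": the same for the moment, N m; "opening": finger opening in m; "gripper_force": force on a finger pad.
Only numpy, scipy, OpenCV 4.12 (cv2) and the standard library are available. Lean on these libraries where they do the work, as an engineer would, in place of code of your own. Each camera call takes 0.05 s, during which the arm holds its last target. There are 200 camera calls.

## Task

Clamp the heat sink on the bench rail: drop the clamp stud's T-head into the slot behind the heat sink (on the side away from the fence) and slide the stud along, head still in line with the slot, so that it pushes the heat sink onto the fence's sprung buffer with about 7 newtons, never above 16. Then press the stud down against its spring, give it a quarter turn so its head locks crosswise under the slot's lips, and let go, leaving the heat sink held pressed. Do not force the stud against the rail, and leave the other things on the bench where they are.

Things in the scene. Friction and masses are not known exactly. Their poses are not given: they have to be found in the camera images.
- rail: Aluminium fixture rail fixed on the bench, 90 wide (x), 340 long (y), 32 high; origin at the centre of its underside, z up. One T-slot runs its whole length along y at x = 0: mouth 12 wide between two lips 8 thick (undersides 24 above the bench), below them a channel 28 wide with its floor 6 above the bench. The fence stands on the +y end.
- fence: Dark steel block 70x30x40 high fixed on the rail's +y end, axes as the rail's. Origin: bottom centre of its front face (looks to -y), on the rail's top. From it a sprung plunger, 12 diameter, axis 11 above the rail's top, sticks out along -y. Its tip stands 16 to 32 out, set by hand and not reported: feel for it. It gives at 2 N plus 2 N per mm, up to 11 mm.
- heatsink: Loose finned aluminium heat sink, 60 wide (x), 70 long (y), 22 high, 0.1 to 0.2 kg, lying on the rail. Origin: centre of its underside, at the rail's top, axes as the rail's. Two keys under it run in the slot mouth; sliding it takes 1 to 2 N. Push its -y end face (35 from the origin); its +y end face meets the plunger after 25 to 75 of free slide.
- stud: Steel clamp stud, 0.16 kg, 70 tall, standing loose in the rack. Origin: centre of the underside of its T-head, z up along the shank. Head 20 long (x), 9 wide (y), 6 thick (z 0 to 6); shank 8 diameter, hub 16 diameter from z 30 to 55. Pressed 4 or more below its rest on the rail (6 to 7 is good, 12 to 13 N) the head clears the lips and turns freely either way.
- stud_handle (a point): Centre of the stud's handle, z 62 in the stud's frame: black bar 48 long (x, parallel to the head), 11 thick (y), 16 high (z 54 to 70), to be pinched across its thickness. Axes as the stud's.
- stud_collar (a point): Centre of the underside of the stud's sprung steel collar, 30 diameter, 6 thick, round the shank. At rest it is at z 10 in the stud's frame; a spring (6 N plus 1 N per mm) lets it be pushed up 10. With it resting on the rail's top the head lies between the lips and cannot turn; after pressing, a quarter turn and letting go, the spring pulls the head up under the lips.
- rack: Wooden block fixed on the bench, 90 (x) by 60 (y) by 30 high, origin at the centre of its underside. Two round holes, 24 diameter, 20 deep, at x +22 and -22; the stud stands in the hole at x +22, its collar on the block's top.
- spool: Bystander: upright steel wire spool, 52 diameter, 46 high, origin bottom centre. Leave alone.
- meter: Bystander: yellow hand meter lying flat, 85 by 165 by 36 high, origin bottom centre. Leave alone.
- can: Bystander: metal can, 60 diameter, 75 high, origin bottom centre. Leave alone.

How it is judged (in metres and radians):
On the way, in this order (a step that is already met when the one before it is completed fails the run):
1. the stud's head is down in the slot between the lips, in line with it, behind the heat sink, which is not yet on the buffer (z of stud in the frame of rail below 0.0255 m and x of stud in the frame of rail between -0.005 and 0.005 m and y of stud in the frame of heatsink below -0.045 m and angle between the x axis of stud and the y axis of rail, either way round below 0.25 rad and contact force between heatsink and fence below 0.5 N), for 0.1 s.
2. the stud, its head still in line with the slot, has pushed the heat sink onto the sprung buffer (3 N or more) (contact force between heatsink and fence above 3 N and angle between the x axis of stud and the y axis of rail, either way round below 0.25 rad and z of stud in the frame of rail below 0.0255 m and contact force between stud and heatsink above 1 N), for 0.1 s.
At the end, for the whole second after the job is handed in: The stud stands upright in the slot, let go, its head crosswise (within 0.3 rad of square to the slot) and sprung up against the undersides of the lips (head underside about 18 mm above the bench), and the heat sink, at rest, is held against the sprung buffer with 2.5 to 13 N (angle between the x axis of stud and the x axis of rail, either way round below 0.3 rad and z of stud in the frame of rail between 0.0155 and 0.0205 m and x of stud in the frame of rail between -0.006 and 0.006 m and angle between stud's own z axis and vertical below 0.12 rad and contact force between heatsink and fence between 2.5 and 13 N and linear speed of each of stud, heatsink below 0.02 m/s); the robot touches nothing.
It fails at once if the buffer is pushed with more than 16 N (contact force between heatsink and fence above 16 N).
It fails at once if the stud is forced against the rail with more than 50 N (contact force between stud and rail above 50 N).
It fails at once if the spool, the meter or the can is moved more than 15 mm (distance of any of spool, meter, can from where it was at the start of the episode above 0.015 m).
It also fails if it takes over 51 s, if anything falls off the work surface, if the arm or the gripper's body presses on something with over 40 N, if the wrist force passes 120 N, or if a joint passes its speed limit or range.

## Working session

There is one attempt and no reset: what is moved stays moved. The work goes in short steps, Python scripts to look and compute and a tool call to move; the robot and the scene stay as the last step left them, time stands still between calls to the robot, and variables do not carry over. Pictures are saved under pics/ and viewed, at most 10 in all, crops included, and the job is handed in when it is done.

Besides the shell and the picture viewer there is one more tool, called after "Emit:" as name([rows], argument=value, ...), one row to a line, values as JSON. carry_out: Moves the arm, as the interface text tells. Its arguments: {"type":"object","properties":{"deltas":{"type":"array"}},"required":["deltas"]}

```bash
mkdir -p pics; ls; cat > h.py <<'E'
import numpy as np, cv2
from plant import ctrl
def save(p,n): cv2.imwrite('pics/'+n,cv2.cvtColor(p['color'],cv2.COLOR_RGB2BGR))
def ray(p,px,fish=False):
    K=np.array(p['camera_matrix']);R=np.array(p['R']);t=np.array(p['t'])
    d=np.array([(px[0]-K[0,2])/K[0,0],(px[1]-K[1,2])/K[1,1],1.])
    if fish:
        r=np.hypot(d[0],d[1]); d=np.array([d[0]/r*np.sin(r),d[1]/r*np.sin(r),np.cos(r)]) if r>1e-9 else np.array([0,0,1.])
    return -R.T@t, R.T@d
def atz(p,px,z,fish=False):
    o,d=ray(p,px,fish); return (o+d*(z-o[2])/d[2])
def proj(p,X):
    K=np.array(p['camera_matrix']); c=np.array(p['R'])@X+np.array(p['t']); return (K@c)[:2]/c[2]
E
python3 - <<'E'
from h import *
H=dict(rail=0,fence=.032,heatsink=.032,stud=.020,stud_handle=.082,stud_collar=.03,rack=0,spool=0,meter=0,can=0)
for n in('scene','side','wrist'):
    p=ctrl.snapshot(n);save(p,n+'0.png')
    for k,z in H.items():
        r=ctrl.spot_point(p,k)[:1]
        for q in r: print(n,k,round(q['p'],2),np.round(q['centre'],1),np.round(atz(p,q['centre'],z,n=='wrist'),4))
a=[cv2.imread(f'pics/{n}0.png') for n in('scene','side')]
cv2.imwrite('pics/a.png',cv2.resize(np.vstack(a),None,fx=.71,fy=.71))
print(ctrl.get_obs())
E
```

```text
pics
scene rail 0.6 [302.2 210.5] [0.5582 0.0249 0.    ]
scene fence 0.78 [359.8 176. ] [0.5405 0.1726 0.032 ]
scene heatsink 0.86 [315.6 189.9] [0.5426 0.0627 0.032 ]
scene stud 0.56 [151.3 214.3] [ 0.4627 -0.2701  0.02  ]
scene stud_handle 0.57 [143.6 193. ] [ 0.4674 -0.2711  0.082 ]
scene stud_collar 0.61 [149.9 217. ] [ 0.4805 -0.2736  0.03  ]
scene rack 0.72 [154.5 215. ] [ 0.4451 -0.265   0.    ]
scene spool 0.76 [215.2 179.5] [ 0.3839 -0.1144  0.    ]
scene meter 0.96 [291.1 322.4] [ 0.7872 -0.1057  0.    ]
scene can 0.68 [188.9 308.6] [ 0.6951 -0.2527  0.    ]
side rail 0.84 [275.2 271.9] [0.561  0.0287 0.    ]
side fence 0.82 [239.6 318.6] [0.5453 0.174  0.032 ]
side heatsink 0.67 [373.4 193.5] [ 0.4748 -0.2696  0.032 ]
side stud 0.64 [374.4 192.6] [ 0.4779 -0.2907  0.02  ]
side stud_handle 0.84 [376.5 172.8] [ 0.4793 -0.2786  0.082 ]
side stud_collar 0.45 [376.1 191.1] [ 0.4733 -0.2845  0.03  ]
side rack 0.91 [377.7 204.4] [ 0.4618 -0.278   0.    ]
side spool 0.63 [382.6 262.3] [ 0.3904 -0.1033  0.    ]
side meter 0.84 [221.7 197.5] [ 0.7865 -0.1112  0.    ]
side can 0.88 [279.2 180.2] [ 0.7062 -0.2435  0.    ]
{'clock': 1.65, 'joint_pos': array([ 8.41725135e+01,  2.05452953e+01,  6.83216967e-01, -3.92880631e-05,
       -7.01368685e+01, -1.65053650e+01]), 'qvel': array([-0.0409609 , -0.03668659, -0.0251352 ,  0.05833388,  0.02159761,
       -0.05121777]), 'tau': array([ 1.40109601e-03, -5.82364726e+01,  2.93297625e+01,  7.00273812e+00,
        1.23475326e-02, -3.60784938e-06]), 'tool_pos': array([0.25651691, 0.62434044, 0.22658272]), 'orientation': array([-1.79999001e+02,  3.34647938e-04, -2.23328648e+01]), 'force': array([-0.36636766,  0.51507851, -0.48226346]), 'moment': array([ 0.01334277,  0.0186921 , -0.01081668]), 'gripper_force': 0.0, 'opening': 0.08755971000139154}
```

View pics/a.png

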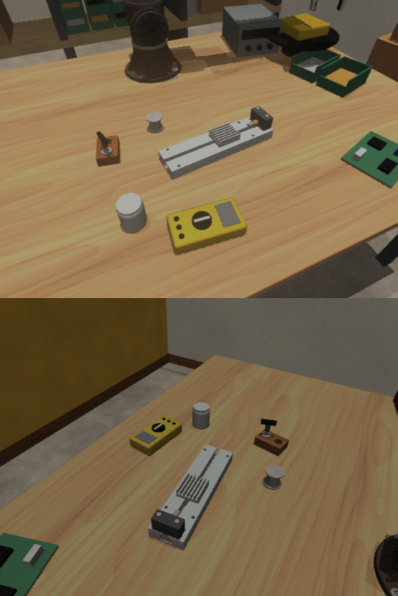

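The scene picture shows the rack with the stud at the left (105,145), the rail with heat sink and fence at the centre to right, the spool between them, and the can and meter in front. I'm moving to a point between rack and rail for a close look.

Emit:
carry_out([
  [[0.625, 0.7225, -0.09, 0, 1], [0.625, 0.7225, -0.09, 0, 1], [0.625, 0.7225, -0.09, 0, 1], [0.625, 0.7225, -0.09, 0, 1]],
])

```text
clock: 2.05
tool_pos: [0.3176, 0.441, 0.2449]
orientation: [-180.0, -0.0, -22.3]
force: [0.7, 0.4, 0.0]
opening: 0.0878
gripper_force: 0.0
```

Emit:
carry_out([
  [[0.625, 0.7225, -0.09, 0, 1], [0.625, 0.7225, -0.09, 0, 1], [0.625, 0.7225, -0.09, 0, 1], [0.625, 0.7225, -0.09, 0, 1]],
])

```text
clock: 2.45
tool_pos: [0.3781, 0.2597, 0.2632]
orientation: [-179.9, -0.0, -22.3]
force: [0.3, 0.4, 0.3]
opening: 0.0876
gripper_force: 0.0
```

Emit:
carry_out([
  [[0.625, 0.7225, -0.09, 0, 1], [0.625, 0.7225, -0.09, 0, 1], [0.625, 0.7225, -0.09, 0, 1], [0.625, 0.7225, -0.09, 0, 1]],
])

```text
clock: 2.85
tool_pos: [0.4389, 0.0786, 0.2814]
orientation: [-179.9, -0.1, -22.3]
force: [0.6, 0.4, 0.1]
opening: 0.0878
gripper_force: 0.0
```

Emit:
carry_out([
  [[0.625, 0.7225, -0.09, 0, 1], [0.625, 0.7225, -0.09, 0, 1], [0.625, 0.7225, -0.09, 0, 1], [0.625, 0.7225, -0.09, 0, 1], [0.625, 0.7225, -0.09, 0, 1]],
])

```text
clock: 3.35
tool_pos: [0.5003, -0.1044, 0.2986]
orientation: [179.9, -0.0, -22.6]
force: [-0.3, 0.5, -1.3]
opening: 0.0877
gripper_force: 0.0
```

```bash
python3 - <<'E'
from h import *
H=dict(rail=0,fence=.032,heatsink=.032,stud=.020,stud_handle=.082,stud_collar=.03,rack=0)
n='wrist'
p=ctrl.snapshot(n);save(p,'w1.png')
for k,z in H.items():
    for q in ctrl.spot_point(p,k)[:1]: print(n,k,round(q['p'],2),np.round(q['centre'],1),np.round(atz(p,q['centre'],z,True),4))
o=ctrl.get_obs();print(o['clock'],o['tool_pos'],o['orientation'],o['joint_pos'],-np.array(p['R']).T@p['t'],p['camera_matrix'],p['R'])
np.savez('w1.npz',**p)
E
```

```text
wrist rail 0.84 [181.4 172.9] [0.5557 0.0295 0.    ]
wrist fence 0.9 [103.9 226.2] [0.5365 0.1737 0.032 ]
wrist heatsink 0.97 [159.  183.3] [0.557  0.0551 0.032 ]
wrist stud 0.97 [395.7 147.1] [ 0.4758 -0.2683  0.02  ]
wrist stud_handle 0.6 [417.5 157.2] [ 0.4672 -0.2724  0.082 ]
wrist stud_collar 0.43 [400.8 149.6] [ 0.472  -0.2712  0.03  ]
wrist rack 0.92 [397.9 163.4] [ 0.4475 -0.2699  0.    ]
3.75 [ 0.49927641 -0.09928528  0.29878775] [-1.79979198e+02 -2.37832616e-02 -2.22287873e+01] [ 1.08836962e+01  2.32241269e+00 -1.30712439e+01 -4.59676141e-03
 -7.45750589e+01  5.68887422e+01] [ 0.5678608  -0.13281861  0.45626564] [[325.1922621    0.         280.63919901]
 [  0.         325.1922621  210.87730888]
 [  0.           0.           1.        ]] [[-3.83772642e-01 -9.23427615e-01  1.11552679e-05]
 [-8.87400331e-01  3.68803195e-01  2.76595113e-01]
 [-2.55419680e-01  1.06139738e-01 -9.60986547e-01]]
```

View pics/w1.png

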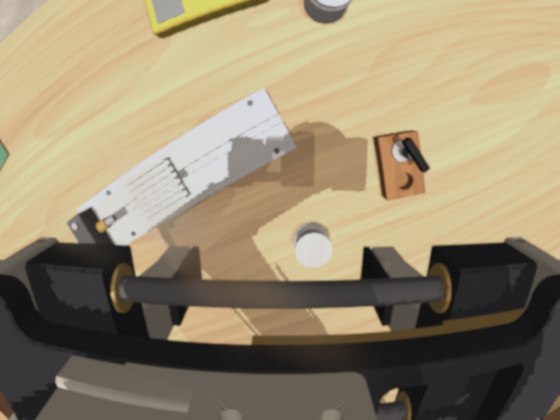

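The wrist picture shows the rail from (266,90) to (70,220), the heat sink near (160,185), and the buffer tip near (103,226). The stud in the rack has its handle running from about (405,140) to (427,170).

```bash
python3 - <<'E'
from h import *
d=np.load('w1.npz',allow_pickle=True);p={k:d[k] for k in d.files}
f=lambda px,z:atz(p,px,z,True)[:2]
a,b=f((404,140),.088),f((426,171),.088);print('handle',a,b,(a+b)/2,np.degrees(np.arctan2(*(b-a)[::-1])))
c1,c2,c3=f((266,90),.032),f((296,148),.032),f((70,220),.032)
print(c1,c2,c3,np.degrees(np.arctan2(*(c3-c1)[::-1])),np.degrees(np.arctan2(*(c2-c1)[::-1])))
for q in ((186,164),(190,205),(398,131),(424,194)): print(f(q,.03))
print('slot',f((280,125),.032),f((183,178),.032))
E
```

```text
handle [ 0.49449577 -0.26005972] [ 0.44859685 -0.27596114] [ 0.47154631 -0.26801043] -160.89165071309583
[ 0.61108514 -0.13047967] [ 0.52610817 -0.13713621] [0.57051853 0.23138159] 96.39646093832665 -175.52096993134484
[0.56487728 0.00736537]
[0.51089469 0.02760033]
[ 0.49755166 -0.27586817]
[ 0.39875777 -0.28583626]
slot [ 0.56184084 -0.12942913] [0.54929007 0.01910424]
```

Emit:
carry_out([
  [[0.19, 0.845, 0.74, -0.1145, 0.2], [0.19, 0.845, 0.74, -0.1145, 0.2], [0.19, 0.845, 0.74, -0.1145, 0.2], [0.19, 0.845, 0.74, -0.1145, 0.2], [0.19, 0.845, 0.74, -0.1145, 0.2]],
])

```text
clock: 4.25
tool_pos: [0.4693, -0.2718, 0.1487]
orientation: [-180.0, 0.1, 19.3]
force: [-0.2, -0.8, 0.1]
opening: 0.0551
gripper_force: 0.0
```

Emit:
carry_out([
  [[0, 0, 0, 0, 0.2], [0, 0, 0, 0, 0.2]],
])

```text
clock: 4.45
tool_pos: [0.4702, -0.2709, 0.1503]
orientation: [-180.0, 0.1, 18.8]
force: [0.1, 0.8, -0.1]
opening: 0.0528
gripper_force: 0.0
```

```bash
python3 - <<'E'
from h import *
n='wrist'
p=ctrl.snapshot(n);save(p,'w2.png');np.savez('w2.npz',**p)
for k,z in dict(stud_handle=.082,stud_collar=.03,stud=.02).items():
    for q in ctrl.spot_point(p,k)[:1]: print(n,k,round(q['p'],2),np.round(q['centre'],1),np.round(atz(p,q['centre'],z,True),4))
for n2 in ('scene','side'):
    P=ctrl.snapshot(n2)
    for q in ctrl.spot_point(P,'stud_handle')[:1]: print(n2,round(q['p'],2),np.round(atz(P,q['centre'],.082),4))
o=ctrl.get_obs();print(o['clock'],o['tool_pos'],o['orientation'],o['joint_pos'],o['opening'])
E
```

```text
wrist stud_handle 0.63 [285.5 222.3] [ 0.4709 -0.2737  0.082 ]
wrist stud_collar 0.82 [284.5 202.8] [ 0.4719 -0.2732  0.03  ]
scene 0.58 [ 0.475  -0.2751  0.082 ]
side 0.71 [ 0.4797 -0.2756  0.082 ]
4.85 [ 0.47076255 -0.27055344  0.15122546] [ 1.79965746e+02 -6.18997008e-02  1.89226135e+01] [-9.20002476e+00  1.17639156e+01 -2.21257581e+01  1.24572715e-03
 -5.60395884e+01  1.18121925e+02] 0.05302428631353544
```

View pics/w2.png

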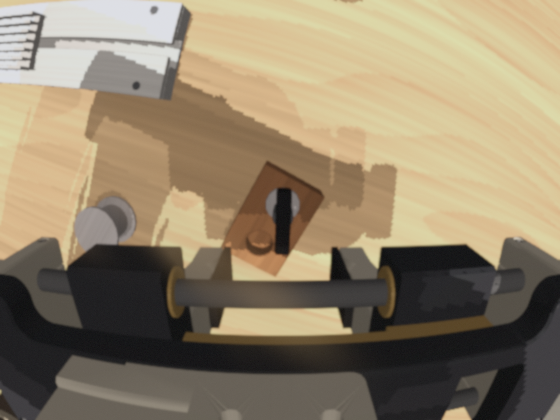

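The handle lies nearly vertical in this picture, from (286,188) to (282,253), centred between the fingers.

```bash
python3 - <<'E'
from h import *
d=np.load('w2.npz',allow_pickle=True);p={k:d[k] for k in d.files}
f=lambda px,z:atz(p,px,z,True)[:2]
g=cv2.cvtColor(p['color'],cv2.COLOR_RGB2GRAY)
m=(g<45).astype(np.uint8)[180:260,262:308]
n,l,s,c=cv2.connectedComponentsWithStats(m);i=1+np.argmax(s[1:,4]);ys,xs=np.nonzero(l==i);print(s[i])
for y0,y1 in((195,205),(210,220),(225,235),(240,250)):
    r=(ys+180>=y0)&(ys+180<y1); print(y0,xs[r].min()+262,xs[r].max()+262,xs[r].mean()+262)
y=ys+180
e=[f((xs[(y>=a)&(y<b)].mean()+262,(a+b-1)/2),.09) for a,b in((192,202),(240,250))]
print(e,np.degrees(np.arctan2(*(e[0]-e[1])[::-1])))
print(f((286,188),.09),f((282,254),.09))
E
```

```text
[ 13   8  16  66 928]
195 277 290 283.54676258992805
210 275 290 282.5
225 276 289 282.40579710144925
240 275 288 281.64233576642334
[array([ 0.49059411, -0.26545529]), array([ 0.45650637, -0.27564308])] 16.639802327374227
[ 0.496781   -0.26503928] [ 0.44949754 -0.27831421]
```

Emit:
carry_out([
  [[0.006, 0.0095, 0.25, 0.0067, 0.2], [0.006, 0.0095, 0.3675, 0.0067, 0.2], [0.006, 0.0095, 0.3675, 0.0067, 0.2], [0.006, 0.0095, 0.3675, 0.0067, -0.4], [0.006, 0.0095, 0.3675, 0.0067, -1]],
])

```text
clock: 5.35
tool_pos: [0.4734, -0.2728, 0.0788]
orientation: [179.9, -0.1, 16.5]
force: [-0.1, 0.3, 1.1]
opening: 0.0417
gripper_force: 0.0
```

Emit:
carry_out([
  [[0, 0, 0, 0, -1], [0, 0, 0, 0, -1], [0, 0, 0, 0, -1], [0, 0, 0, 0, -1], [0, 0, 0, 0, -1]],
])

```text
clock: 5.85
tool_pos: [0.4722, -0.2725, 0.0774]
orientation: [180.0, -0.0, 16.5]
force: [-1.4, 0.4, 2.7]
opening: 0.0108
gripper_force: 30.0
```

Emit:
carry_out([
  [[0, 0, -0.2, 0, -1], [0, 0, -0.4, 0, -1], [0, 0, -0.4, 0, -1]],
])

```text
clock: 6.15
tool_pos: [0.4751, -0.2736, 0.1624]
orientation: [179.7, -0.4, 16.5]
force: [1.0, 0.9, -0.9]
opening: 0.0106
gripper_force: 30.0
```

Emit:
carry_out([
  [[0.25, -0.295, 0, 0.02, -1], [0.5, -0.6, 0, 0.043, -1], [0.7475, -0.887, 0, 0.066, -1], [0.7475, -0.887, 0, 0.089, -1], [0.7475, -0.887, 0, 0.112, -1]],
])

```text
clock: 6.65
tool_pos: [0.5654, -0.0579, 0.1566]
orientation: [180.0, 0.0, -23.5]
force: [0.4, -0.2, -1.9]
opening: 0.0107
gripper_force: 30.0
```

Emit:
carry_out([
  [[0, 0, 0, 0.023, -1], [0, 0, 0, 0.046, -1], [0, 0, 0, 0.069, -1], [0, 0, 0, 0.092, -1], [0, 0, 0, 0.115, -1]],
])

```text
clock: 7.15
tool_pos: [0.5646, -0.0599, 0.1563]
orientation: [179.9, 0.0, -64.9]
force: [0.7, -1.2, -2.5]
opening: 0.0106
gripper_force: 30.0
```

Emit:
carry_out([
  [[0, 0, 0, 0.023, -1], [0, 0, 0, 0.046, -1], [0, 0, 0, 0.052, -1], [0, 0, 0, 0.052, -1]],
])

```text
clock: 7.55
tool_pos: [0.5647, -0.06, 0.1563]
orientation: [179.9, 0.0, -83.3]
force: [-0.3, 0.1, -2.6]
opening: 0.0109
gripper_force: 30.0
```

```bash
python3 - <<'E'
from h import *
n='wrist'
p=ctrl.snapshot(n);save(p,'w3.png');np.savez('w3.npz',**p)
for k,z in dict(rail=0,heatsink=.032,fence=.032).items():
    for q in ctrl.spot_point(p,k)[:1]: print(n,k,round(q['p'],2),np.round(q['centre'],1),np.round(atz(p,q['centre'],z,True),4))
o=ctrl.get_obs();print(o['clock'],o['tool_pos'],o['orientation'],o['joint_pos'],o['opening'],o['force'])
E
```

```text
wrist heatsink 0.66 [280.5 309. ] [0.5503 0.0507 0.032 ]
7.75 [ 0.56496979 -0.05994113  0.15681284] [ 1.79980019e+02  3.66051509e-03 -8.31970486e+01] [ 1.36697962e+01  1.37873982e+01 -1.85807935e+01 -7.12978139e-03
 -5.76512090e+01 -6.86302821e+00] 0.010655797896863741 [ 1.05839034 -0.23472569 -2.54237199]
```

View pics/w3.png

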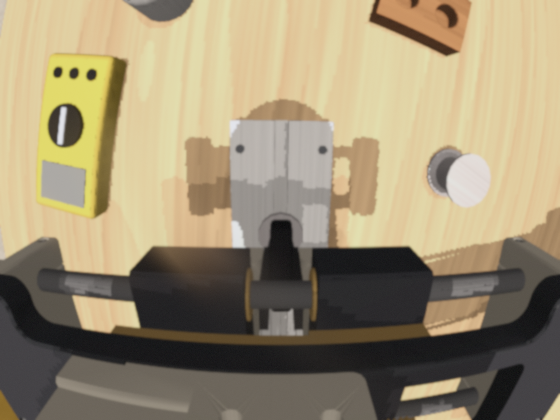

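The stud hangs from the fingers, with its collar at about (280,230) over the rail. The slot shows as a vertical band near columns 273–289, and the rail end runs from (230,121) to (333,121).

```bash
python3 - <<'E'
from h import *
d=np.load('w3.npz',allow_pickle=True);p={k:d[k] for k in d.files}
g=cv2.cvtColor(p['color'],cv2.COLOR_RGB2GRAY).astype(float)
for r in(130,160,185,200): print(r,g[r-4:r+5,262:300].mean(0).astype(int))
for r in(130,150,190,205):
    q=g[r-3:r+4].mean(0); k=np.abs(np.diff(q)); L=215+np.argmax(k[215:245]);R=320+np.argmax(k[320:350]); a,b=atz(p,(L+.5,r),.032,True),atz(p,(R+.5,r),.032,True)
    print(r,L,R,a[:2],b[:2],np.linalg.norm(a-b),(a+b)[:2]/2)
o=np.array([.56497,-.05994,0]);K=p['camera_matrix']
for z in(.15,.12,.1): # tcp-axis projected
    c=p['R']@np.array([.56497,-.05994,z])+p['t'];th=np.arctan2(np.hypot(c[0],c[1]),c[2]);u=c[:2]/np.hypot(c[0],c[1])*th*K[0,0]+K[:2,2];print(z,u)
E
```

```text
130 [178 178 178 179 180 181 182 184 185 184 181 175 169 171 177 180 181 180
 180 181 180 178 172 163 153 145 149 169 178 180 180 181 181 181 181 181
 180 178]
160 [179 179 179 179 180 182 182 184 184 183 180 174 168 171 176 178 178 178
 178 179 178 174 166 155 147 151 167 177 180 181 182 183 182 182 182 181
 179 178]
185 [167 170 167 161 157 155 152 151 150 149 146 146 146 146 145 145 145 145
 146 146 146 146 146 146 142 137 142 148 149 150 150 150 150 150 150 148
 148 148]
200 [149 149 146 145 147 149 150 149 149 147 143 139 141 144 145 144 144 144
 144 144 145 146 146 146 143 141 144 149 150 150 150 150 149 149 148 147
 147 148]
130 233 331 [ 0.61142229 -0.12058238] [ 0.52725441 -0.13062745] 0.08476518013338158 [ 0.56933835 -0.12560492]
150 235 326 [ 0.6079466  -0.10330787] [ 0.52920371 -0.11263733] 0.07929364157672981 [ 0.56857515 -0.1079726 ]
190 229 333 [ 0.61011722 -0.06703353] [ 0.51769564 -0.07797456] 0.09306693640649435 [ 0.56390643 -0.07250405]
205 231 329 [ 0.60720623 -0.05337587] [ 0.51914599 -0.06378705] 0.08867354563552504 [ 0.56317611 -0.05858146]
0.15 [277.6011475  257.92698228]
0.12 [277.98451248 238.50426059]
0.1 [278.18960923 228.21624841]
```

```bash
python3 - <<'E'
import cv2
a=cv2.imread('pics/w3.png')[115:345,220:340]
cv2.imwrite('pics/c3.png',cv2.resize(a,None,fx=2.6*2.5/2.6,fy=2.5,interpolation=cv2.INTER_CUBIC))
E
```

```text
(no output)
```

View pics/c3.png

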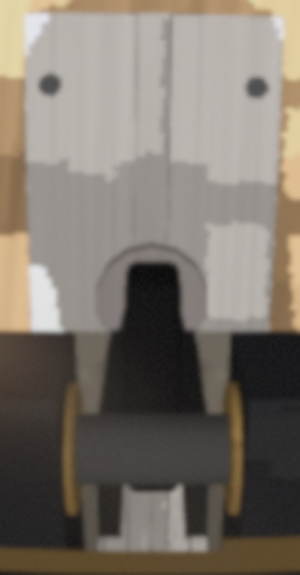

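Collar and slot centre both sit at about column 280.6, so the stud is aligned to within about 1 mm. I'm lowering it to just above the rail, then going down gently.

Emit:
carry_out([
  [[0, 0, 0.2, 0, -1], [0, 0, 0.31, 0, -1], [0, 0, 0.324, 0, -1], [0, 0, 0.324, 0, -1]],
])

```text
clock: 8.15
tool_pos: [0.5651, -0.0601, 0.0922]
orientation: [179.9, -0.0, -83.2]
force: [0.4, 0.3, -1.5]
opening: 0.0106
gripper_force: 30.0
```

Emit:
carry_out([
  [[0, 0, 0.01, 0, -1], [0, 0, 0.02, 0, -1], [0, 0, 0.03, 0, -1], [0, 0, 0.03, 0, -1]],
])

```text
clock: 8.55
tool_pos: [0.5651, -0.0599, 0.0865]
orientation: [-180.0, 0.0, -83.3]
force: [0.3, 0.2, -2.0]
opening: 0.0106
gripper_force: 30.0
```

Emit:
carry_out([
  [[0, 0, 0.01, 0, -1], [0, 0, 0.02, 0, -1], [0, 0, 0.03, 0, -1], [0, 0, 0.03, 0, -1]],
])

```text
clock: 8.95
tool_pos: [0.5649, -0.06, 0.0799]
orientation: [180.0, 0.0, -83.3]
force: [-0.1, -0.5, -0.6]
opening: 0.0109
gripper_force: 30.0
```

Emit:
carry_out([
  [[0, 0, 0.005, 0, -1], [0, 0, 0.005, 0, -1]],
])

```text
clock: 9.15
tool_pos: [0.5653, -0.06, 0.0794]
orientation: [-180.0, -0.0, -83.3]
force: [-0.5, 0.2, 0.3]
opening: 0.0106
gripper_force: 30.0
```

```bash
python3 - <<'E'
from h import *
n='side'
p=ctrl.snapshot(n);save(p,'s4.png')
a=cv2.cvtColor(p['color'],cv2.COLOR_RGB2BGR)[170:370,180:420]
cv2.imwrite('pics/s4.png',cv2.resize(a,None,fx=3,fy=3,interpolation=cv2.INTER_CUBIC))
for k,z in dict(heatsink=.032,stud=.022,stud_collar=.032,stud_handle=.084,fence=.032).items():
    for q in ctrl.spot_point(p,k)[:1]: print(k,round(q['p'],2),np.round(q['centre'],1),np.round(atz(p,q['centre'],z),4))
o=ctrl.get_obs();print(o['clock'],o['tool_pos'],o['orientation'],o['force'],o['moment'])
E
```

```text
heatsink 0.76 [273.1 272.1] [0.5498 0.0572 0.032 ]
stud 0.83 [296.3 233. ] [ 0.5678 -0.0693  0.022 ]
stud_collar 0.47 [293.7 232.9] [ 0.5677 -0.0567  0.032 ]
stud_handle 0.51 [294.  209.8] [ 0.574  -0.0646  0.084 ]
fence 0.55 [240.9 319.7] [0.5423 0.1747 0.032 ]
9.45 [ 0.56525922 -0.05996534  0.07945648] [-1.79976600e+02 -2.56278966e-03 -8.32541132e+01] [-0.90520081 -0.5557273   1.0413009 ] [0.0437767  0.01037601 0.07653835]
```

View pics/s4.png

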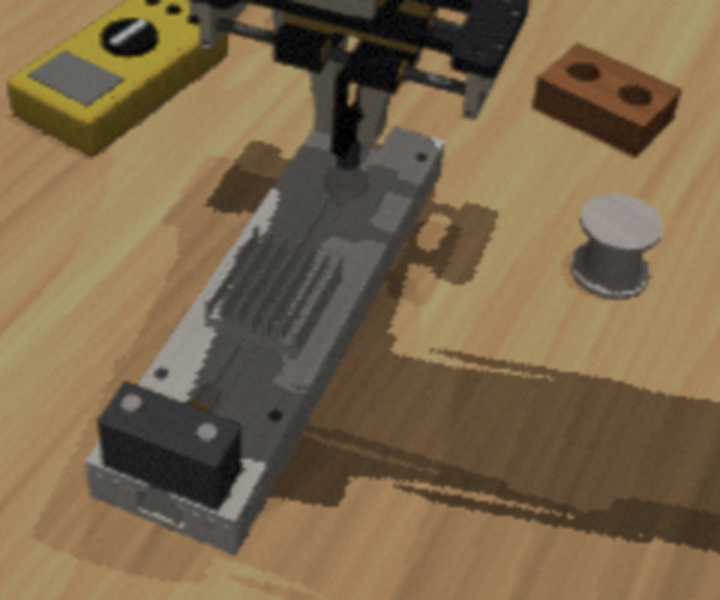

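The stud sits in the slot with its collar on the rail, behind the heat sink. The orange plunger shows at about (198,405) in the crop. I'm sliding along the slot and watching lateral force.

Emit:
carry_out([
  [[-0.05, 0, 0, 0, -1], [-0.1, 0, 0, 0, -1], [-0.15, 0, 0, 0, -1], [-0.2, 0, 0, 0, -1], [-0.25, 0, 0, 0, -1]],
])

```text
clock: 9.95
tool_pos: [0.5592, -0.0093, 0.0794]
orientation: [-180.0, -0.0, -83.2]
force: [0.8, -2.9, 1.6]
opening: 0.0105
gripper_force: 30.0
```

Emit:
carry_out([
  [[-0.015, 0, 0, 0, -1], [-0.03, 0, 0, 0, -1], [-0.045, 0, 0, 0, -1], [-0.06, 0, 0, 0, -1], [-0.075, 0, 0, 0, -1]],
])

```text
clock: 10.45
tool_pos: [0.5576, 0.0045, 0.0794]
orientation: [-180.0, -0.0, -83.3]
force: [1.6, -3.1, 3.5]
opening: 0.0108
gripper_force: 30.0
```

```bash
python3 - <<'E'
from h import *
F=[]
for n in('side','scene','wrist'):
    p=ctrl.snapshot(n);np.savez(n+'5.npz',**p)
    for k,z in dict(heatsink=.032,fence=.032).items():
        for q in ctrl.spot_point(p,k)[:1]: print(n,k,round(q['p'],2),np.round(q['centre'],1),np.round(atz(p,q['centre'],z,n=='wrist'),4))
    o=ctrl.get_obs();F.append(o['force'])
print(o['clock'],o['tool_pos'],o['orientation'],np.array(F),o['moment'])
d=np.load('scene5.npz')['color'][110:220,230:370]
e=np.load('side5.npz')['color'][220:350,190:330]
a=np.vstack([cv2.resize(x,(560,h),interpolation=cv2.INTER_CUBIC) for x,h in((d[:70],280),(e[:,:],310))])
cv2.imwrite('pics/m5.png',a[:,:,::-1])
E
```

```text
side heatsink 0.62 [273.6 271.6] [0.5496 0.0557 0.032 ]
side fence 0.87 [238.7 316.9] [0.5485 0.1719 0.032 ]
scene heatsink 0.65 [314.6 191.6] [0.5466 0.0583 0.032 ]
scene fence 0.87 [360.2 174.5] [0.5364 0.1762 0.032 ]
wrist heatsink 0.91 [282.6 295.3] [0.5491 0.0527 0.032 ]
wrist fence 0.41 [276.7 227.7] [0.5593 0.0014 0.032 ]
10.9 [0.55761637 0.00465109 0.0793635 ] [-1.79979494e+02  1.03979215e-02 -8.32667887e+01] [[ 1.81877963 -1.52313409  2.9736207 ]
 [ 0.11571574 -0.66949158  4.4757961 ]
 [ 0.89991687 -0.62532393  4.90940072]] [-0.19758905 -0.19053821  0.0181446 ]
```

View pics/m5.png

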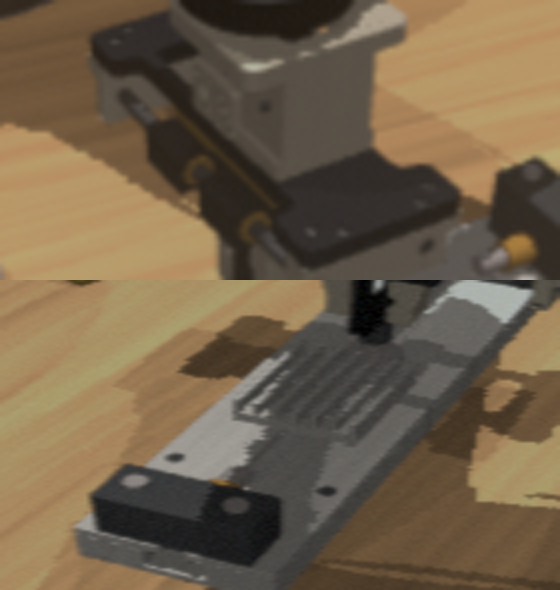

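The heat sink is still short of the buffer. In the scene view (upper half) the plunger's grey tip is at about pixel (350.5,175.5).

```bash
python3 - <<'E'
from h import *
d=np.load('scene5.npz');p={k:d[k] for k in d.files}
u=np.array([-np.sin(np.radians(6.7)),np.cos(np.radians(6.7))]);s=np.array([.5576,.00465])
for q in((349.5,176),(351,175.5)):
    t=atz(p,q,.043)[:2];print(t,(t-s)@u,'lat',(t-s)@[u[1],-u[0]])
f=atz(p,(360.2,174.5),.032)[:2];print((f-s)@u)
E
```

```text
[0.54258398 0.14380904] 0.1399606056616791 lat 0.0013223206774556533
[0.54241601 0.1476343 ] 0.1437793377999363 lat 0.0016017871554763507
0.17282519393571777
```

Emit:
carry_out([
  [[-0.025, 0, 0, 0, -1], [-0.05, 0, 0, 0, -1], [-0.075, 0, 0, 0, -1], [-0.1, 0, 0, 0, -1], [-0.125, 0, 0, 0, -1]],
])

```text
clock: 11.4
tool_pos: [0.5544, 0.0298, 0.0793]
orientation: [180.0, -0.0, -83.2]
force: [1.7, -4.9, 5.2]
opening: 0.0108
gripper_force: 30.0
```

Emit:
carry_out([
  [[-0.02, 0, 0, 0, -1], [-0.04, 0, 0, 0, -1], [-0.06, 0, 0, 0, -1], [-0.08, 0, 0, 0, -1], [-0.1, 0, 0, 0, -1]],
])

```text
clock: 11.9
tool_pos: [0.5521, 0.0496, 0.0792]
orientation: [180.0, -0.0, -83.3]
force: [1.8, -4.8, 5.2]
opening: 0.0104
gripper_force: 30.0
```

Emit:
carry_out([
  [[0, 0, 0, 0, -1], [0, 0, 0, 0, -1]],
])

```text
clock: 12.1
tool_pos: [0.5522, 0.0497, 0.0792]
orientation: [-180.0, 0.0, -83.3]
force: [1.1, -1.4, 5.0]
opening: 0.0111
gripper_force: 30.0
```

```bash
python3 - <<'E'
from h import *
p=ctrl.snapshot('wrist');np.savez('wrist6.npz',**p);q=ctrl.snapshot('scene');np.savez('scene6.npz',**q)
for c,w in((p,1),(q,0)):
    for k in ctrl.spot_point(c,'heatsink')[:1]: print(k['p'],k['centre'],atz(c,k['centre'],.032,w))
o=ctrl.get_obs();print(o['clock'],o['tool_pos'],o['orientation'],o['force'],o['moment'])
a=p['color'][170:380,180:380];b=q['color'][130:230,280:390]
m=np.hstack([cv2.resize(a,(400,420),interpolation=cv2.INTER_CUBIC),cv2.resize(b,(400,420),interpolation=cv2.INTER_CUBIC)])
cv2.imwrite('pics/m6.png',m[:,:,::-1])
E
```

```text
0.66 [331.3, 185.8] [0.5443062 0.0994371 0.032    ]
12.3 [0.55224013 0.04955017 0.07926335] [-1.79984850e+02  2.92412941e-02 -8.32692724e+01] [-0.33001528  0.01681719  4.23070623] [-0.11382176  0.00594262  0.01808053]
```

View pics/m6.png

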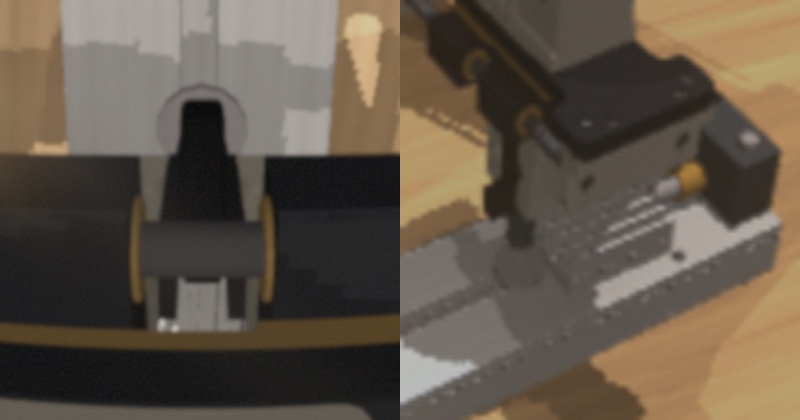

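The stud is upright in the slot, pushing the heat sink, with a few mm left before the plunger. I'm feeling forward in small steps.

Emit:
carry_out([
  [[-0.005, 0, 0, 0, -1], [-0.01, 0, 0, 0, -1], [-0.015, 0, 0, 0, -1], [-0.02, 0, 0, 0, -1], [-0.025, 0, 0, 0, -1]],
])

```text
clock: 12.8
tool_pos: [0.5516, 0.0538, 0.0793]
orientation: [180.0, -0.0, -83.3]
force: [1.0, -4.6, 5.2]
opening: 0.0107
gripper_force: 30.0
```

Emit:
carry_out([
  [[-0.0025, 0, 0, 0, -1], [-0.005, 0, 0, 0, -1], [-0.0075, 0, 0, 0, -1], [-0.01, 0, 0, 0, -1]],
])

```text
clock: 13.2
tool_pos: [0.5514, 0.0558, 0.0793]
orientation: [180.0, -0.0, -83.3]
force: [1.4, -6.1, 5.2]
opening: 0.0105
gripper_force: 30.0
```

Emit:
carry_out([
  [[-0.0025, 0, 0, 0, -1], [-0.005, 0, 0, 0, -1]],
])

```text
clock: 13.4
tool_pos: [0.5513, 0.0568, 0.0793]
orientation: [180.0, -0.0, -83.3]
force: [2.1, -4.7, 5.4]
opening: 0.0107
gripper_force: 30.0
```

Not yet in contact; continuing.

Emit:
carry_out([
  [[-0.0025, 0, 0, 0, -1], [-0.005, 0, 0, 0, -1], [-0.0075, 0, 0, 0, -1], [-0.01, 0, 0, 0, -1]],
])

```text
clock: 13.8
tool_pos: [0.5511, 0.0584, 0.0793]
orientation: [180.0, -0.1, -83.3]
force: [2.3, -6.4, 5.3]
opening: 0.0106
gripper_force: 30.0
```

Emit:
carry_out([
  [[-0.0025, 0, 0, 0, -1], [-0.005, 0, 0, 0, -1]],
])

```text
clock: 14.0
tool_pos: [0.5509, 0.0593, 0.0794]
orientation: [180.0, -0.1, -83.3]
force: [1.4, -6.8, 6.0]
opening: 0.0107
gripper_force: 30.0
```

```bash
cat > f.py <<'E'
from h import *
F=[];M=[];T=[]
for i in range(4):
    ctrl.snapshot('side');o=ctrl.get_obs();F.append(o['force']);M.append(o['moment']);T.append(o['tool_pos'])
print(o['clock'],np.round(F,1).tolist(),np.mean(F,0),np.mean(M,0),np.mean(T,0))
E
python3 f.py
```

```text
14.2 [[1.1, -7.6, 5.7], [1.9, -7.5, 5.4], [0.9, -6.7, 5.6], [2.6, -7.1, 4.3]] [ 1.62489936 -7.22909704  5.22666169] [-2.91134975 -0.81506979 -0.02647189] [0.55093169 0.05931081 0.07937961]
```

Emit:
carry_out([
  [[-0.0025, 0, 0, 0, -1], [-0.005, 0, 0, 0, -1], [-0.005, 0, 0, 0, -1]],
])

```text
clock: 14.5
tool_pos: [0.5508, 0.0603, 0.0794]
orientation: [180.0, -0.1, -83.3]
force: [2.2, -7.1, 6.3]
opening: 0.0105
gripper_force: 30.0
```

```bash
python3 f.py
```

```text
14.7 [[1.1, -7.4, 5.3], [2.5, -5.8, 5.5], [2.4, -7.4, 5.4], [1.7, -7.7, 5.2]] [ 1.91150559 -7.09594464  5.34540196] [-2.97086383 -0.75739696  0.0118088 ] [0.55080581 0.06028671 0.07940253]
```

```bash
python3 - <<'E'
from h import *
p=ctrl.snapshot('wrist');np.savez('wrist7.npz',**p);q=ctrl.snapshot('scene');np.savez('scene7.npz',**q)
w=np.load('wrist6.npz');o=np.load('scene6.npz')
r=lambda x,s:cv2.resize(x,s,interpolation=cv2.INTER_CUBIC)
A=[r(x['color'][190:260,250:312],(266,300)) for x in(w,p)];B=[r(x['color'][150:210,305:385],(400,300)) for x in(o,q)]
m=np.vstack([np.hstack([A[0],A[1]]+[np.zeros((300,268,3),np.uint8)]),np.hstack(B)])
cv2.imwrite('pics/m7.png',m[:,:,::-1])
E
```

```text
(no output)
```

View pics/m7.png

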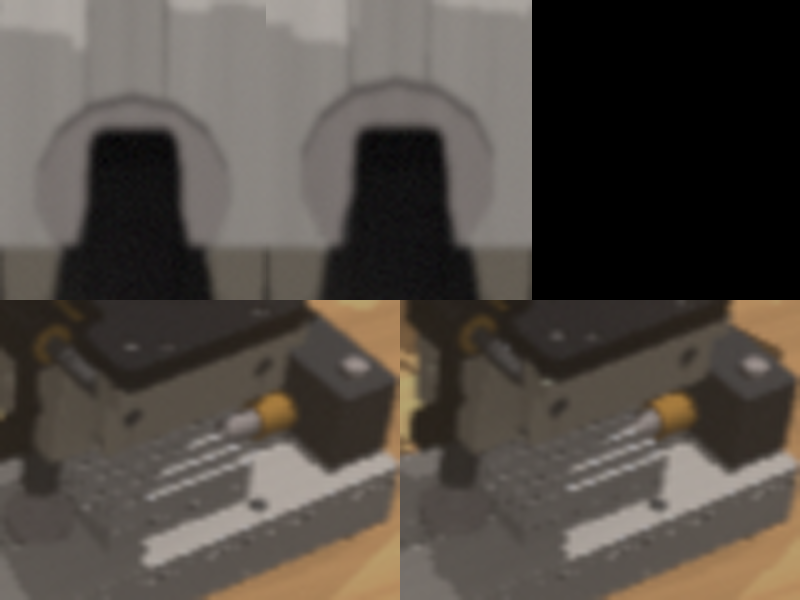

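Compared with the earlier picture, the collar has shifted about 3 mm back under the handle. The stud is pivoting in the high pinch, so the force stops rising. I'll let go, regrip lower on the rear half of the bar with the finger edges behind the hub, and push from there.

Emit:
carry_out([
  [[0, 0, 0, 0, -0.42], [0, 0, 0, 0, -0.42], [0, 0, 0, 0, -0.42]],
])

```text
clock: 15.1
tool_pos: [0.5503, 0.0615, 0.0787]
orientation: [179.9, 0.0, -83.3]
force: [-0.6, -0.0, -0.2]
opening: 0.0242
gripper_force: 0.0
```

```bash
python3 - <<'E'
from h import *
p=ctrl.snapshot('wrist');np.savez('wrist8.npz',**p)
o=ctrl.get_obs();print(o['clock'],o['tool_pos'],o['opening'],o['force'])
g=cv2.cvtColor(p['color'],cv2.COLOR_RGB2GRAY);w=cv2.cvtColor(np.load('wrist7.npz')['color'],cv2.COLOR_RGB2GRAY);v=cv2.cvtColor(np.load('wrist6.npz')['color'],cv2.COLOR_RGB2GRAY)
for x in(v,w,g): print([int(k) for k in x[205:225,276:286].mean(1)], [int(k) for k in x[218:234,276:286].mean(1)])
for r in(228,238): print(g[r,262:300])
E
```

```text
15.15 [0.55039155 0.0614684  0.07881157] 0.025210425260943536 [-0.0191222  -0.20556935  0.27261045]
[131, 131, 131, 131, 131, 128, 121, 106, 97, 104, 112, 116, 115, 108, 85, 51, 23, 12, 12, 12] [108, 85, 51, 23, 12, 12, 12, 12, 12, 13, 14, 16, 17, 16, 16, 18]
[132, 130, 124, 110, 98, 99, 108, 114, 115, 115, 115, 115, 111, 97, 69, 37, 18, 11, 13, 13] [97, 69, 37, 18, 11, 13, 13, 13, 11, 13, 14, 14, 17, 17, 17, 18]
[107, 99, 105, 113, 115, 109, 89, 57, 28, 15, 11, 13, 13, 14, 15, 16, 19, 20, 19, 18] [14, 15, 16, 19, 20, 19, 18, 18, 17, 18, 19, 18, 18, 18, 19, 17]
[114 115 116 117 117 112  99  68  34  21  17  18  18  21  17  20  18  18
  19  18  20  19  22  19  17  16  17  16  31  62  98 113 116 116 117 116
 116 115]
[115 114 115 110  93  65  40  27  21  20  16  19  19  17  21  20  17  20
  19  16  18  17  16  17  17  21  19  18  19  28  55  86 107 116 117 117
 117 121]
```

Emit:
carry_out([
  [[0.06, 0, 0, 0, -0.42], [0.1025, 0, 0, 0, -0.42], [0.1025, 0, 0.03, 0, -0.42], [0.1025, 0, 0.079, 0, -0.42], [0.1025, 0, 0.079, 0, -0.42]],
])

```text
clock: 15.65
tool_pos: [0.552, 0.0404, 0.0617]
orientation: [179.8, -0.0, -83.3]
force: [-0.0, -0.5, -0.5]
opening: 0.0253
gripper_force: 0.0
```

Emit:
carry_out([
  [[0, 0, 0, 0, -1], [0, 0, 0, 0, -1], [0, 0, 0, 0, -1], [0, 0, 0, 0, -1]],
])

```text
clock: 16.05
tool_pos: [0.5533, 0.0411, 0.0636]
orientation: [-180.0, 0.0, -83.2]
force: [0.9, 0.0, -1.1]
opening: 0.0107
gripper_force: 29.8
```

```bash
python3 f.py; python3 - <<'E'
from h import *
p=ctrl.snapshot('wrist');np.savez('wrist9.npz',**p);q=ctrl.snapshot('side');np.savez('side9.npz',**q)
r=lambda x,s:cv2.resize(x,s,interpolation=cv2.INTER_CUBIC)
m=np.hstack([r(p['color'][180:340,220:340],(390,520)),r(q['color'][220:340,220:314],(407,520))])
cv2.imwrite('pics/m9.png',m[:,:,::-1])
E
```

```text
16.25 [[-0.1, 1.3, -1.5], [1.8, -0.5, -1.9], [1.2, 0.2, -1.1], [1.4, 0.1, -1.3]] [ 1.06898622  0.26217209 -1.42540284] [ 0.25232243 -0.35401425 -0.06590965] [0.55335111 0.0410135  0.06358412]
```

View pics/m9.png

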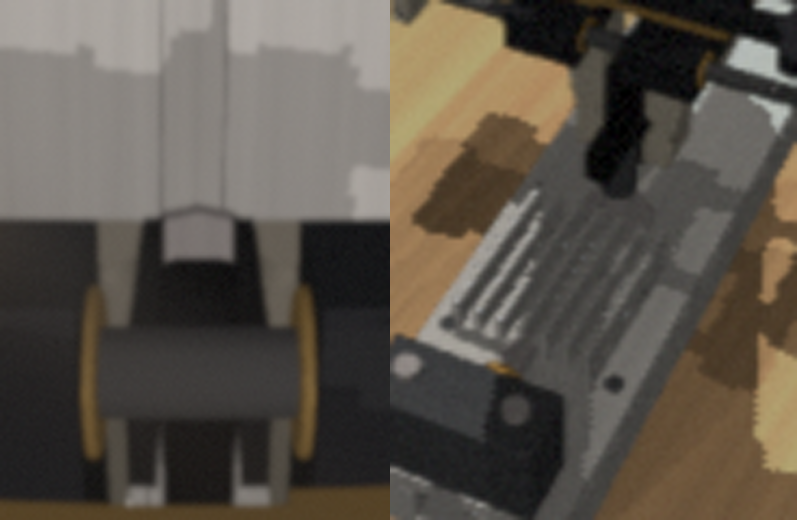

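The fingers now grip the rear half of the bar (10.7 mm opening), just behind the hub. Pushing on in small steps.

Emit:
carry_out([
  [[-0.0025, 0, 0, 0, -1], [-0.005, 0, 0, 0, -1], [-0.0075, 0, 0, 0, -1], [-0.0075, 0, 0, 0, -1]],
])

```text
clock: 16.75
tool_pos: [0.5532, 0.042, 0.0637]
orientation: [-180.0, -0.0, -83.3]
force: [1.6, -3.7, 2.1]
opening: 0.0108
gripper_force: 30.1
```

```bash
python3 f.py
```

```text
16.95 [[2.3, -4.8, 2.1], [1.9, -5.0, 2.2], [2.2, -5.5, 2.2], [2.4, -4.7, 2.1]] [ 2.16626908 -4.99411552  2.167733  ] [-1.75644143 -0.80233145 -0.00616664] [0.55316923 0.04198185 0.06368057]
```

Emit:
carry_out([
  [[-0.0025, 0, 0, 0, -1], [-0.005, 0, 0, 0, -1], [-0.005, 0, 0, 0, -1]],
])

```text
clock: 17.25
tool_pos: [0.5531, 0.0427, 0.0637]
orientation: [-180.0, -0.0, -83.2]
force: [2.2, -7.1, 1.7]
opening: 0.0108
gripper_force: 30.3
```

```bash
python3 f.py
```

```text
17.45 [[2.3, -6.4, 2.6], [3.5, -6.1, 1.6], [2.0, -6.0, 1.8], [2.5, -6.7, 2.1]] [ 2.56705599 -6.31829354  2.03994674] [-2.46854324 -0.96415181  0.00640797] [0.5530523  0.04272966 0.06372317]
```

Emit:
carry_out([
  [[-0.004, -0.001, 0, 0, -1], [-0.008, -0.0025, 0, 0, -1], [-0.011, -0.0025, 0, 0, -1], [-0.011, -0.0025, 0, 0, -1]],
])

```text
clock: 17.85
tool_pos: [0.553, 0.0443, 0.0638]
orientation: [180.0, -0.1, -83.2]
force: [1.7, -9.5, 3.8]
opening: 0.0107
gripper_force: 30.6
```

```bash
python3 f.py
```

```text
18.05 [[1.8, -10.0, 4.8], [1.9, -10.5, 4.6], [2.6, -9.7, 4.1], [1.9, -9.4, 3.9]] [ 2.05656257 -9.89363493  4.36038759] [-3.70107281 -0.87789214 -0.0208892 ] [0.55299859 0.04429328 0.06380066]
```

Buffer force is now about 7 N: 9.9 N measured, less friction. Pressing down against the spring.

Emit:
carry_out([
  [[0, 0, 0.01, 0, -1], [0, 0, 0.02, 0, -1], [0, 0, 0.03, 0, -1], [0, 0, 0.035, 0, -1], [0, 0, 0.035, 0, -1]],
])

```text
clock: 18.55
tool_pos: [0.5532, 0.0441, 0.0574]
orientation: [180.0, -0.1, -83.2]
force: [0.0, -11.0, 10.8]
opening: 0.0105
gripper_force: 30.2
```

```bash
python3 f.py
```

```text
18.75 [[-0.4, -9.9, 10.7], [0.4, -10.6, 11.4], [0.7, -10.9, 11.0], [0.1, -10.7, 10.4]] [  0.21561219 -10.5255707   10.86787098] [-4.12853011 -0.08600726 -0.00438629] [0.5531786  0.04404067 0.05752375]
```

Pressed 6.3 mm with about 12 N. Now turning about the stud axis, which is 16 mm ahead of the tool, in steps.

Emit:
carry_out([
  [[-0.0008, -0.0111, 0, -0.0222, -1], [-0.0031, -0.022, 0, -0.0444, -1], [-0.0069, -0.0325, 0, -0.0667, -1], [-0.0122, -0.0424, 0, -0.0889, -1], [-0.0187, -0.0514, 0, -0.1111, -1]],
])

```text
clock: 19.25
tool_pos: [0.5656, 0.0497, 0.0585]
orientation: [-179.9, -0.2, -42.9]
force: [6.4, -10.9, 11.1]
opening: 0.0107
gripper_force: 30.4
```

```bash
python3 f.py; python3 -c "
from h import *
o=ctrl.get_obs();print(o['orientation'],o['joint_pos'],o['opening'])"
```

```text
19.45 [[5.4, -11.0, 10.7], [5.2, -10.5, 10.4], [5.5, -10.9, 9.0], [5.1, -10.4, 9.7]] [  5.29578395 -10.70306219   9.98804229] [-4.13864494 -1.95232255  0.05182313] [0.56551623 0.04977319 0.0584757 ]
[-179.86042985   -0.21705583  -43.17150924] [ 24.8820755   19.90323169 -25.20896136   0.21214619 -44.67742436
  21.79610121] 0.011106972470526619
```

Emit:
carry_out([
  [[0.0, -0.012, 0.003, -0.0222, -1], [-0.001, -0.0235, 0.005, -0.0444, -1], [-0.0044, -0.0345, 0.005, -0.0667, -1], [-0.0092, -0.0451, 0.005, -0.0889, -1], [-0.0157, -0.0541, 0.005, -0.1111, -1]],
])

```text
clock: 19.95
tool_pos: [0.5699, 0.0595, 0.0574]
orientation: [179.9, -0.2, -2.9]
force: [4.0, -12.2, 11.8]
opening: 0.0108
gripper_force: 30.2
```

```bash
python3 f.py; python3 -c "
from h import *
o=ctrl.get_obs();print(o['orientation'],o['opening'])"
```

```text
20.15 [[2.7, -11.2, 11.6], [3.3, -11.2, 12.5], [3.1, -11.1, 11.8], [4.4, -10.8, 11.5]] [  3.3874709  -11.06604213  11.83348338] [-4.36879753 -1.27441452  0.14329584] [0.56979795 0.05950837 0.05734568]
[ 1.79930345e+02 -1.73738577e-01 -3.16905549e+00] 0.010599624390906177
```

Emit:
carry_out([
  [[0.0, -0.007, 0, -0.0139, -1], [0.0003, -0.0139, 0, -0.0278, -1], [0.0003, -0.0139, 0, -0.0278, -1]],
])

```text
clock: 20.45
tool_pos: [0.5698, 0.0622, 0.0573]
orientation: [179.9, -0.1, 7.0]
force: [2.9, -12.2, 11.9]
opening: 0.0112
gripper_force: 30.0
```

Emit:
carry_out([
  [[0, 0, -0.005, 0, -1], [0, 0, -0.01, 0, -1], [0, 0, -0.015, 0, -1], [0, 0, -0.018, 0, -1], [0, 0, -0.018, 0, -1]],
])

```text
clock: 20.95
tool_pos: [0.5694, 0.0621, 0.0597]
orientation: [179.9, -0.1, 6.8]
force: [6.4, -11.6, 1.6]
opening: 0.0107
gripper_force: 30.4
```

```bash
python3 f.py; python3 -c "
from h import *
o=ctrl.get_obs();print(o['orientation'],o['opening'])"
```

```text
21.15 [[6.5, -9.4, 1.5], [5.9, -10.3, 1.1], [6.4, -10.1, 1.3], [7.0, -10.3, 1.0]] [  6.4743414  -10.00991889   1.21716682] [-4.19659525 -2.3169304   0.11803386] [0.56937692 0.06214684 0.05964587]
[ 1.79911228e+02 -8.24324793e-02  6.77935374e+00] 0.010949663785304525
```

The vertical load has dropped from 12 N to about 1 N, so the head is up against the lips. I'm relieving the side load, letting go and backing off upward.

Emit:
carry_out([
  [[0.005, 0, 0, 0, -1], [0.005, 0, 0, 0, -1], [0.005, 0, 0, 0, -0.42], [0.005, 0, 0, 0, -0.42], [0.005, 0, 0, 0, -0.42]],
])

```text
clock: 21.65
tool_pos: [0.5688, 0.0638, 0.0588]
orientation: [-180.0, 0.0, 6.7]
force: [-0.5, -0.1, -0.8]
opening: 0.0243
gripper_force: 0.0
```

```bash
python3 f.py; python3 - <<'E'
from h import *
p=ctrl.snapshot('wrist');np.savez('wr10.npz',**p)
o=ctrl.get_obs();print(o['opening'])
g=cv2.cvtColor(p['color'],cv2.COLOR_RGB2GRAY)
for n in('wrist','scene','side'):
    P=p if n=='wrist' else ctrl.snapshot(n)
    for k,z in dict(stud_handle=.08,heatsink=.032).items():
        for q in ctrl.spot_point(P,k)[:1]: print(n,k,round(q['p'],2),q['centre'],atz(P,q['centre'],z,n=='wrist'))
E
```

```text
21.85 [[-0.4, 0.5, -0.3], [0.2, -0.4, 0.0], [-0.5, 0.3, -0.1], [-0.2, -0.6, 0.3]] [-0.21153674 -0.0796635  -0.00681819] [-0.0388567   0.01187665 -0.00216466] [0.56892881 0.06370668 0.058833  ]
0.02551455214812028
wrist stud_handle 0.95 [284.5, 307.6] [0.55372321 0.06027712 0.08      ]
scene stud_handle 0.72 [319.1, 177.4] [0.55962125 0.05878137 0.08      ]
scene heatsink 0.81 [336.9, 185.1] [0.54712871 0.11149224 0.032     ]
side stud_handle 0.61 [269.9, 251.0] [0.55818048 0.05552421 0.08      ]
side heatsink 0.86 [262.0, 292.8] [0.54199661 0.10898891 0.032     ]
```

Emit:
carry_out([
  [[0, 0, -0.1, 0, -0.42], [0, 0, -0.3, 0, -0.42], [0, 0, -0.5, 0, -0.42], [0, 0, -0.5, 0, -0.42]],
])

```text
clock: 22.7
tool_pos: [0.5726, 0.0643, 0.165]
orientation: [-179.9, -0.5, 6.8]
force: [0.1, 1.1, 0.2]
opening: 0.0254
gripper_force: 0.0
```

```bash
python3 - <<'E'
from h import *
def bar(g,r0,r1,c0,c1):
    for r in range(r0,r1,8):
        x=np.nonzero(g[r,c0:c1]<60)[0]+c0; print(r,(x.min(),x.max(),x.mean()) if len(x) else None,end=' ')
    print()
a=cv2.cvtColor(np.load('wr10.npz')['color'],cv2.COLOR_RGB2GRAY);bar(a,200,260,262,305)
p=ctrl.snapshot('wrist');b=cv2.cvtColor(p['color'],cv2.COLOR_RGB2GRAY);bar(b,180,260,262,305)
o=ctrl.get_obs();print(o['clock'],o['tool_pos'],o['orientation'],o['force'])
for n in('wrist','scene','side'):
    P=p if n=='wrist' else ctrl.snapshot(n)
    for k,z in dict(stud_handle=.08,stud_collar=.032,heatsink=.032,fence=.032).items():
        for q in ctrl.spot_point(P,k)[:1]: print(n,k,round(q['p'],2),np.round(q['centre'],1),atz(P,q['centre'],z,n=='wrist'))
ms=ctrl.silhouettes(p,'stud')
if ms:
    y,x=np.nonzero(ms[0]['mask']);print('mask',x.min(),x.max(),y.min(),y.max())
save(p,'w11.png')
E
```

```text
200 None 208 None 216 None 224 None 232 None 240 None 248 None 256 None 
180 None 188 None 196 None 204 None 212 (np.int64(279), np.int64(290), np.float64(284.5)) 220 (np.int64(278), np.int64(290), np.float64(284.0)) 228 (np.int64(277), np.int64(291), np.float64(284.0)) 236 (np.int64(277), np.int64(291), np.float64(284.0)) 244 (np.int64(279), np.int64(290), np.float64(284.5)) 252 (np.int64(279), np.int64(290), np.float64(284.5)) 
22.75 [0.57102398 0.06405226 0.16225675] [-179.90996193   -0.34462166    6.75674588] [-0.31631818  0.66263944 -1.08141567]
wrist stud_handle 0.97 [284.5 238.4] [0.55458717 0.05962027 0.08      ]
wrist stud_collar 0.68 [287. 220.] [0.55549946 0.05693654 0.032     ]
wrist heatsink 0.97 [231.2 220.5] [0.54862251 0.10919259 0.032     ]
wrist fence 0.62 [166.9 222.1] [0.53889299 0.17328967 0.032     ]
scene stud_handle 0.68 [315.3 192. ] [0.5958362  0.03169679 0.08      ]
scene stud_collar 0.41 [314.6 196.3] [0.55977467 0.05155234 0.032     ]
scene heatsink 0.63 [335.5 185.3] [0.54649437 0.10843393 0.032     ]
scene fence 0.69 [360.7 173.9] [0.53501208 0.17830024 0.032     ]
side stud_handle 0.76 [267.9 250.5] [0.5618464  0.05625981 0.08      ]
side stud_collar 0.59 [268.6 271.5] [0.55759492 0.06012974 0.032     ]
side heatsink 0.82 [261.6 292. ] [0.54352133 0.10781836 0.032     ]
side fence 0.73 [237.9 318.8] [0.54747894 0.17569762 0.032     ]
mask 269 299 206 269
```

```bash
python3 -c "
from plant import ctrl
print(ctrl.close_job())"
```

```text
the job is handed in; nothing more can be done
None
```

The heat sink is clamped and the job is handed in; no verdict came back. The stud's head is crosswise under the lips, and I estimate the heat sink sits on the buffer at about 6–7 N, from wrist forces less friction, since the buffer force isn't reported.

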